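Clear the cement jar and hold the swivel clamp's index plunger out

TASK

I want to swing the stitching clamp round to its next station. First take the white cement jar that is standing on the clamp's index plate and set it down gently, upright, on the floor of the steel glue tray, beside the small dye bottle; then take the red pull knob, draw the sprung index plunger straight up as far as it goes, so that its pin is clear of the seat hole, and finish still holding it there. Leave the plunger alone until the jar is off, and do not knock over or shift anything else.

Things in the scene. Friction and masses are not known exactly. Their poses are not given: they have to be found in the camera images.
- stand: Swivel stitching clamp, fixed; it will not turn here. Origin: on the swivel axis at bench level, z up. Steel index plate: 320 mm across, top at z 12 mm, 24 holes on a circle of radius 132. Grey hub: 160 across, top at z 34. An arm, y -20 to 20, z 18 to 30, runs along the stand's -x axis from the hub to x = -155 and carries the plunger at x = -132, y = 0. The tall wooden clamp stands on the hub.
- clamp_top (a point): Top of the wooden clamp's jaws, on the swivel axis, 236 mm above the bench. In the stand's frame the clamp fills x -42 to 65 mm, y -50 to 50 mm, from the hub up to here: a wide gripper body must keep clear of it (at the knob, with the fingers closing along the stand's y there is most room).
- seat_hole (a point): Mouth of the hole in which the plunger's pin is seated: in the index plate's top face, at (-132, 0, 12) mm in the stand's frame, straight below the knob. The pin, 8 mm thick, sits 10 mm deep in it at the start.
- knob_grip (a point): Centre of the red pull knob's head, where to grip it: 80 mm above the bench when seated, z up. Knob: round, from 18 mm below this point to 10 mm above; neck 23 mm across, head a plain cylinder 32 mm across from 7 mm below to 8 mm above. It does not turn. Under it a fixed sleeve, 20 mm across (lock nut 29 across, up to 37 mm above the bench), stands on the arm, whose top is 30 mm above the bench.
- plunger (a joint): Lift of the index plunger with its knob, m: 0 = pin seated, grows straight upwards; the pin leaves the hole at 0.010, the rigid stop is at 0.014. The spring pulls it down with 5 N at 0 rising to 11 N at 0.014, and shuts it when let go; grip the knob firmly.
- jar: White cement jar, blue label band, ribbed lid; closed, rigid, 115 mm tall, 0.2 to 0.4 kg. Body 53 mm across up to 82 mm, lid 50 across (52 over ribs) from 87 to 115 mm. Origin: centre of its underside; z up its axis. Starts standing on the index plate beside the plunger, 55 to 70 mm between their axes, on the stand's +y side, too near for a gripper to come down on the knob.
- glue_tray: Shallow plain steel tray, fixed, 130 mm (its x) by 200 mm (its y), 22 mm high, walls 4 mm, undivided. Origin: centre of its underside on the bench; inner floor 4 mm higher. The dye bottle stands in its +y half, 50 to 70 mm from the middle; the -y half is free. A wooden tray of the same outline, with compartments, lies near it and is not wanted; which is nearer the robot varies.
- dye_bottle: Small amber dye bottle, 38 mm across, 62 mm tall, black cap, standing loose in the glue tray. Origin: centre of its underside. Leave it.
- rivet_tray: Wooden tray of rivets, fixed, 130 by 200 by 22 mm, with compartments. Origin: centre of its underside. Not for the jar.
- maul: Bystander: maul standing on its pale head, 60 mm across, 208 mm tall. Origin: centre of its underside.
- thread_spool: Bystander: cream spool of thread, 54 mm across, 65 mm tall, standing. Origin: centre of its underside.
- wax_block: Bystander: yellow beeswax block, 55 x 38 x 24 mm. Origin: centre of its underside.
- awl: Bystander: awl, 130 mm long, lying. Origin: at its middle.
- edge_slicker: Bystander: turned wooden edge slicker, 36 mm across, 95 mm tall, standing. Origin: centre of its underside.
- pattern_weight: Bystander: dark steel pattern weight with a brass knob, 60 mm across, 48 mm tall. Origin: centre of its underside.
Not all that is in view belongs to the job. Of the things that look like the jar, the middle-sized one is meant.

How it is judged:
By the outcome, as a careful person would: the job done as asked, in the order asked, and still so for the second after the job is handed in, while the arm keeps its last pose, push and grip.
It also fails if it takes over 54 s, if anything falls off the work surface, if the arm or the gripper's body presses on something with over 40 N, if the wrist force passes 120 N, or if a joint passes its speed limit or range.

ROBOT

A 6-joint arm with a two-finger parallel gripper is mounted at the origin on the work surface. World frame = base frame: x ahead of the robot, y to its left, z up, the work surface at z = 0. Lengths are in m, angles in rad, forces in N, time in s.
With the tool pointing down it reaches from about 0.275 to 0.75 m from the base axis. Payload 10.2 kg.
Tool frame: the origin (TCP) lies on the front face of the gripper's body, between the roots of the fingers; the fingertips stand 64 mm ahead of it and the grasp point (between the pads) lies 45 mm ahead of it; z points along the fingers, x is the direction in which the jaws open and shut, and the axes are right-handed (so a half turn about z gives the same grasp; the last joint's range is limited). The gripper opens to 88 mm and grips with 3 to 60 N. Pads are 18 mm wide; open, the fingers measure 123 mm over their backs; the gripper's body (75 mm by 187 mm) begins 45 mm behind the grasp point.
Start: joints at [-1.362, 0.313, 1.498, -0, 1.331, -0.223], TCP at [0.22, -0.477, 0.303] pointing down, gripper open.
Joint ranges: [-2.94, 2.94], [-0.97, 2.17], [0.19, 2.56], [-1.23, 4.37], [0.02, 3.11], [-2.88, 2.88]. Speed limits (rad/s): [2.39, 2.39, 3.01, 3.14, 3.14, 3.14].

INTERFACE

Orientations are given as a rotation vector (axis times angle).
In Python, from cell import manip gives the robot as it stands.
- The arm moves only by the tool carry_out, never from a script. Its argument "increments" is a list of rows, each a list of 6 numbers: the shift along the tool's x, y, z in mm, then the turn, a rotation vector about the tool's x, y, z in units of 5 degrees (1.0 is 5 degrees). A call has 1 to 12 rows; each row is the pose to reach, as a shift and turn from the pose commanded when the call began, along the tool's axes at that moment; what a row does not reach only later rows make up. A row lasts 1/12 s, in which the tool goes at most 41.7 mm and 7.16 degrees, less where a joint would pass 70% of its speed; a pose out of reach is approached as far as the arm can. A call with a gripper value outside its range is refused whole. "fingers" is the closure, from 0 (fully open) to 1 (shut), set as the call begins (left out, the last holds). The fingers move at their own pace and stop on an object; "force" is the grip in N (left out, the last holds). Time passes only in rows, so rows that repeat a pose let the fingers close. It gives the time, the measured TCP pose, the force and the opening at its end, in the units of the state.
- manip.state(): the state, without advancing time (a new reading comes with each control period).
- manip.get_image(name): name is "scene" or "top" or "wrist"; returns a dict with "image" (400x640x3 uint8, blue, green, red), "range_z" (400x640 float32, m along the optical axis (not along the pixel's ray), 0 where there is no reading), "mtx" (3x3 intrinsics, pixels), "R" (3x3) and "t" (3): a world point X has camera coordinates R X + t. Camera axes: x right, y down, z forward; pixel columns grow to the right and rows downward; lengths in m; the calibration is good to about 2 mm. A picture is of the moment at which its call begins.
- manip.job_done(): hands the job in, once; it reports no verdict.
Trained networks look in a picture, given as the dict that the camera call returned (one of the last four; its "shot" number tells which), for a name from the list of things; names that differ only in an ending like _2 or _b are one class to them, and where a whole thing is asked for, a point or a joint stands for the part that bears it (a point fixed in the world has none). Each returns a list of dicts, best first, with "confidence" (0 to 1); they miss things now and then, are a little off and sometimes report something else, mostly with a low value. They report only what shows in the picture. A call takes as long as a camera call. They do not tell look-alikes from the thing itself.
- manip.spot_in(query, picture): "at" ([column, row] in pixels, amid what is visible of it).
- manip.trace(query, picture): "mask" (400x640 bool, what is visible of it) and "at" ([column, row] in pixels, amid what is visible of it).
- manip.spot_point(query, picture): "at" ([column, row] in pixels: a listed point, or the origin of a listed thing).
The state is a dict: "time": time; "joint_pos": joint angles; "joint_vel": joint speeds; "joint_torque": joint torques, N m; "tcp_pos": TCP position; "tool_rot": TCP orientation; "ft_force": force on the tool from outside, world axes, zero at the start; "torque": the same for the moment, N m; "grip_width": finger opening in m.
Only numpy, scipy, OpenCV 4.12 (cv2) and the standard library are available. Lean on these libraries where they do the work, as an engineer would, in place of code of your own. Each camera call takes 0.05 s, during which the arm holds its last target.

## Working session

There is one attempt and no reset: what is moved stays moved. The work goes in short steps, Python scripts to look and compute and a tool call to move; the robot and the scene stay as the last step left them, time stands still between calls to the robot, and variables do not carry over. Pictures are saved under pics/ and viewed, and the job is handed in when it is done.

Besides the shell and the picture viewer there is one more tool, called after "Emit:" as name([rows], argument=value, ...), one row to a line, values as JSON. carry_out: Moves the arm, as the interface text tells. Its arguments: {"type":"object","properties":{"increments":{"type":"array"},"fingers":{"type":"number"},"force":{"type":"number"}},"required":["increments"]}

```bash
mkdir -p pics; ls
cat > h.py <<'E'
import numpy as np, cv2
from scipy.spatial.transform import Rotation as Rn
from cell import manip
def px2w(p,at,z=None):
    K,R,t=p["mtx"],np.array(p["R"]),np.array(p["t"])
    u,v=at
    ray=np.linalg.inv(K)@np.array([u,v,1.])
    C=-R.T@t; d=R.T@ray
    if z is None:
        dep=p["range_z"][int(round(v)),int(round(u))]
        return C+d*dep
    return C+d*(z-C[2])/d[2]
def w2px(p,X):
    c=np.array(p["R"])@np.array(X)+np.array(p["t"]); q=np.array(p["mtx"])@c; return q[:2]/q[2]
def cloud(p):
    K,R,t=np.array(p["mtx"]),np.array(p["R"]),np.array(p["t"])
    v,u=np.mgrid[0:400,0:640]; d=p["range_z"].astype(float)
    c=np.stack([(u-K[0,2])/K[0,0]*d,(v-K[1,2])/K[1,1]*d,d],-1)
    W=(c-t)@R; W[d==0]=np.nan
    return W
E
python3 - <<'E'
from h import *
s=manip.state(); print(s)
for n in ["scene","top"]:
    p=manip.get_image(n); cv2.imwrite(f"pics/{n}0.png",p["image"])
    print(n,-np.array(p["R"]).T@p["t"])
    for q in ["jar","knob_grip","glue_tray","dye_bottle","clamp_top","seat_hole","stand","rivet_tray"]:
        for r in manip.spot_point(q,p)[:4]:
            print(q,np.round(r["at"]),round(r["confidence"],2),np.round(px2w(p,r["at"]),3))
E
```

```text
pics
{'time': 0.0, 'joint_pos': array([-1.36237591e+00,  3.13458581e-01,  1.49840807e+00,  1.10992743e-05,
        1.33100192e+00, -2.23383543e-01]), 'joint_vel': array([-0.00153923, -0.00087498,  0.00137184, -0.00079885,  0.00069755,
        0.00220156]), 'joint_torque': array([ 4.20576725e-04, -4.02199280e+01, -2.52266443e+01,  6.94212760e-02,
        3.53436777e-02, -9.43007831e-05]), 'tcp_pos': array([ 0.21968303, -0.47665462,  0.30216755]), 'tool_rot': array([-2.64498936e+00,  1.69348046e+00,  1.39407798e-03]), 'ft_force': array([-0.18974084, -0.50684588, -0.07200185]), 'torque': array([-0.01147373, -0.01501467,  0.01315153]), 'grip_width': 0.08838981333944661}
scene [1.0003871  0.46355473 0.89140887]
jar [238. 158.] 0.73 [ 0.611 -0.428  0.006]
jar [216. 232.] 0.7 [ 0.835 -0.183  0.039]
jar [308. 248.] 0.68 [0.683 0.038 0.063]
jar [301. 161.] 0.65 [ 0.486 -0.242  0.048]
knob_grip [307. 257.] 0.48 [0.712 0.069 0.089]
glue_tray [300. 161.] 0.85 [ 0.485 -0.246  0.047]
glue_tray [306. 170.] 0.62 [ 0.479 -0.223  0.017]
dye_bottle [304. 172.] 0.58 [ 0.484 -0.229  0.007]
clamp_top [360. 210.] 0.97 [0.595 0.123 0.233]
stand [355. 262.] 0.69 [0.625 0.153 0.076]
rivet_tray [267. 184.] 0.7 [ 0.61  -0.258  0.016]
top [ 0.28195632 -0.02298008  1.62076119]
jar [308. 176.] 0.83 [0.645 0.03  0.078]
jar [446. 194.] 0.83 [ 0.584 -0.43   0.123]
jar [373. 133.] 0.48 [ 0.82  -0.198  0.034]
knob_grip [366. 156.] 0.51 [ 0.723 -0.171  0.067]
knob_grip [298. 157.] 0.43 [0.709 0.067 0.09 ]
glue_tray [400. 236.] 0.73 [ 0.453 -0.296  0.009]
glue_tray [283. 197.] 0.35 [0.549 0.104 0.179]
dye_bottle [385. 230.] 0.56 [ 0.468 -0.236  0.065]
clamp_top [277. 184.] 0.84 [0.579 0.121 0.236]
clamp_top [233. 260.] 0.41 [0.354 0.28  0.024]
seat_hole [298. 161.] 0.71 [0.694 0.067 0.084]
stand [283. 197.] 0.91 [0.55  0.104 0.179]
rivet_tray [392. 195.] 0.97 [ 0.601 -0.269  0.006]
rivet_tray [233. 255.] 0.33 [0.369 0.283 0.024]
```

View pics/scene0.png

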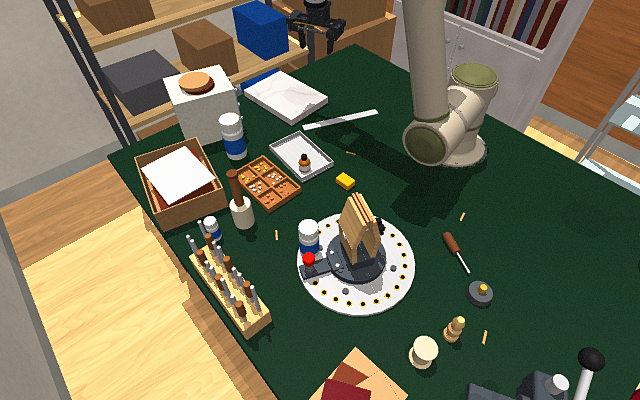

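View pics/top0.png

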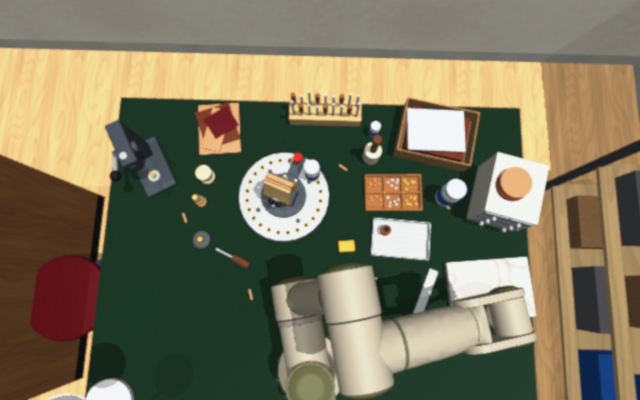

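The jar candidates are the jar on the plate (scene 308,240; top 311,168), a bigger one (scene 232,135; top 455,190) and a smaller one (scene 212,228; top 376,128). I take the one on the plate, which is middle-sized. The steel tray is at top (400,240) and the wooden tray at top (393,192).

Run:
```python
from h import *
def circ(P):
    A=np.c_[2*P,np.ones(len(P))]; s=np.linalg.lstsq(A,(P**2).sum(1),rcond=None)[0]
    return s[:2],np.sqrt(s[2]+s[:2]@s[:2])
for n in ["scene","top"]:
    p=manip.get_image(n); W=cloud(p); im=p["image"].astype(int)
    b,g,r=im[...,0],im[...,1],im[...,2]
    print("==",n)
    near=lambda x,y,d: np.hypot(W[...,0]-x,W[...,1]-y)<d
    m=near(.67,.04,.15)&(W[...,2]>.122)&(W[...,2]<.132)&(W[...,1]<.068)
    P=W[m]; print("lid",len(P),P.mean(0).round(4),P.min(0).round(4),P.max(0).round(4))
    red=(r>150)&(g<60)&(b<60)&near(.70,.06,.08)&(W[...,2]>.05)
    P=W[red]; print("knob",len(P),P.mean(0).round(4),P.min(0).round(4),P.max(0).round(4))
    T=P[P[:,2]>.086]; print(" top",len(T),T.mean(0).round(4))
    pl=near(.585,.11,.2)&(W[...,2]>.007)&(W[...,2]<.018)
    P=W[pl][:,:2]
    if len(P)>50:
        h=cv2.convexHull((P).astype(np.float32)).reshape(-1,2); print("plate",circ(h))
    m=near(.47,-.237,.04)&(W[...,2]>.055)&(W[...,2]<.075); P=W[m]; print("bottle",len(P),P.mean(0).round(4) if len(P) else 0,P.max(0) if len(P) else 0)
    tr=manip.trace("glue_tray",p)
    for t in tr[:3]:
        mk=t["mask"]&(W[...,2]<.03); P=W[mk]; 
        rect=cv2.minAreaRect((P[:,:2]*1000).astype(np.float32)); print("tray",t["confidence"],np.round(t["at"]),rect)
        P2=W[mk&(W[...,2]>.015)]; 
        if len(P2)>5: print(" rim",cv2.minAreaRect((P2[:,:2]*1000).astype(np.float32)))
    I=p["image"]; 
    c=w2px(p,[.66,.05,.08]).astype(int); c2=w2px(p,[.46,-.28,0]).astype(int)
    f=lambda c:cv2.resize(I[c[1]-45:c[1]+45,c[0]-55:c[0]+55],None,fx=3.5,fy=3.5,interpolation=cv2.INTER_CUBIC)
    cv2.imwrite(f"pics/crop_{n}.png",np.hstack([f(c),f(c2)]))
```

```text
== scene
lid 263 [0.6674 0.0209 0.1268] [ 0.6065 -0.0044  0.1228] [0.692  0.0657 0.1309]
knob 110 [0.71   0.0714 0.0898] [0.6948 0.0563 0.0864] [0.7246 0.0855 0.0931]
 top 110 [0.71   0.0714 0.0898]
plate (array([0.58668298, 0.11858533]), np.float64(0.15934090938270637))
bottle 30 [ 0.4741 -0.2399  0.0634] [ 0.48072272 -0.23168872  0.06842739]
tray 0.82 [298. 157.] ((446.11517333984375, -296.61004638671875), (204.1546630859375, 134.2206573486328), 86.95660400390625)
 rim ((445.2568054199219, -295.94488525390625), (203.88392639160156, 132.82254028320312), 86.29607391357422)
== top
lid 147 [0.6656 0.0185 0.1273] [ 0.598  -0.0064  0.1224] [0.6932 0.065  0.1318]
knob 55 [0.7078 0.0685 0.09  ] [0.6928 0.0568 0.0771] [0.7237 0.0818 0.0957]
 top 49 [0.7077 0.0681 0.0908]
plate (array([0.58548493, 0.11107194]), np.float64(0.1968359574050037))
bottle 27 [ 0.4719 -0.2428  0.0654] [ 0.48014162 -0.23377092  0.07423882]
tray 0.61 [403. 237.] ((446.2486572265625, -303.068115234375), (210.0379180908203, 136.28988647460938), 86.25326538085938)
 rim ((445.120361328125, -299.07891845703125), (200.76065063476562, 130.64431762695312), 86.28237915039062)
```

View pics/crop_scene.png

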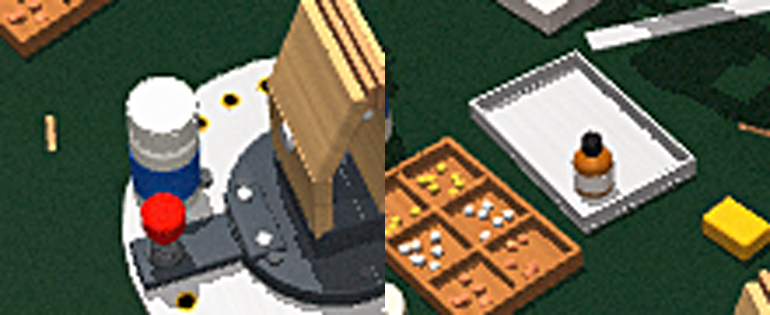

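View pics/crop_top.png

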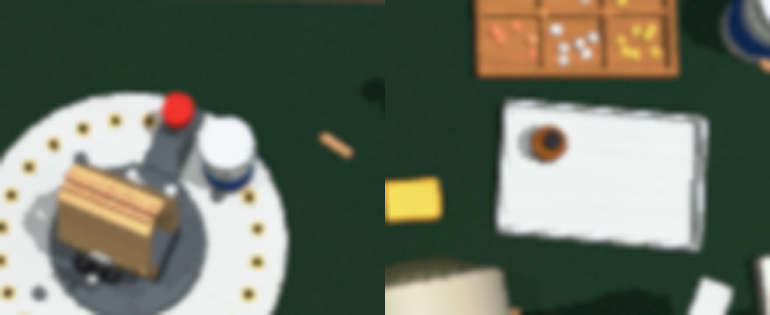

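Run:
```python
from h import *
for n in ["scene","top"]:
    p=manip.get_image(n); W=cloud(p)
    m=(np.hypot(W[...,0]-.67,W[...,1]-.018)<.04)&(W[...,2]>.122)&(W[...,2]<.132)
    P=W[m]; e=cv2.minEnclosingCircle((P[:,:2]*1000).astype(np.float32)); print(n,len(P),P.mean(0).round(4),e)
    # tall clutter near paths
    for q in ["maul","jar","thread_spool","clamp_top"]:
        for r in manip.spot_point(q,p)[:3]: print(q,np.round(r["at"]),round(r["confidence"],2),np.round(px2w(p,r["at"]),3))
    m=np.isfinite(W[...,2])&(W[...,2]>.10)&(W[...,2]<.4)&(W[...,0]>.3)&(W[...,0]<.75)&(W[...,1]>-.5)&(W[...,1]<.3)
    n_,lab,st,_=cv2.connectedComponentsWithStats(m.astype(np.uint8))
    for i in range(1,n_):
        if st[i,4]>15:
            P=W[lab==i]; print("  tall",st[i,4],P.min(0).round(3),P.max(0).round(3))
```

```text
scene 266 [0.6677 0.021  0.1267] ((667.0660400390625, 20.531307220458984), 26.13746452331543)
maul [245. 222.] 0.81 [ 0.752 -0.163  0.036]
jar [236. 155.] 0.93 [ 0.617 -0.427  0.024]
jar [215. 236.] 0.76 [ 0.839 -0.184  0.027]
jar [308. 251.] 0.72 [0.683 0.039 0.054]
thread_spool [418. 357.] 0.66 [0.671 0.4   0.043]
clamp_top [359. 207.] 0.77 [0.592 0.116 0.235]
  tall 477 [ 0.569 -0.491  0.1  ] [ 0.634 -0.421  0.154]
  tall 143 [0.3   0.012 0.173] [0.306 0.053 0.236]
  tall 223 [ 0.729 -0.205  0.1  ] [ 0.75  -0.175  0.21 ]
  tall 1806 [0.526 0.064 0.1  ] [0.638 0.173 0.238]
  tall 360 [ 0.641 -0.003  0.101] [0.693 0.047 0.132]
top 142 [0.6664 0.0185 0.1267] ((666.97509765625, 18.968053817749023), 26.180999755859375)
maul [366. 156.] 0.68 [ 0.726 -0.171  0.06 ]
jar [446. 196.] 0.73 [ 0.582 -0.437  0.11 ]
jar [373. 134.] 0.68 [ 0.818 -0.199  0.032]
jar [309. 176.] 0.58 [0.644 0.027 0.088]
thread_spool [206. 175.] 0.59 [0.639 0.386 0.067]
clamp_top [276. 183.] 0.81 [0.58  0.124 0.242]
clamp_top [383. 228.] 0.71 [ 0.474 -0.233  0.055]
  tall 119 [ 0.729 -0.204  0.105] [ 0.75  -0.178  0.215]
  tall 196 [ 0.642 -0.007  0.102] [0.693 0.044 0.139]
  tall 799 [0.525 0.064 0.101] [0.634 0.171 0.242]
  tall 422 [ 0.565 -0.492  0.1  ] [ 0.632 -0.424  0.16 ]
```

```bash
cat >> h.py <<'E'
def plan(pos,jaw_deg=None,R0=None,p0=None,tilt=0):
    """increment row for TCP pos with tool down, jaw (tool x) at world angle"""
    s=manip.state()
    if R0 is None: R0=Rn.from_rotvec(s["tool_rot"]).as_matrix(); p0=s["tcp_pos"]
    d=R0.T@(np.array(pos)-p0)*1000
    out=[]
    for a in ([jaw_deg,jaw_deg+180] if jaw_deg is not None else [None]):
        if a is None: out.append((None,np.zeros(3))); continue
        c,sn=np.cos(np.radians(a)),np.sin(np.radians(a))
        Rt=np.array([[c,sn,0],[sn,-c,0],[0,0,-1.]])
        rv=Rn.from_matrix(R0.T@Rt).as_rotvec(); out.append((a,np.degrees(rv)/5))
    print("pos",s["tcp_pos"].round(4),"xang",np.degrees(np.arctan2(R0[1,0],R0[0,0])).round(1),"z",R0[:,2].round(4),"j",s["joint_pos"].round(2))
    print("shift",d.round(1))
    for a,r in out: print(" jaw",a,"turn",r.round(2))
E
python3 - <<'E'
from h import *
# stand y angle
sx=np.array([.586,.117])-np.array([.709,.070]); a=np.degrees(np.arctan2(sx[1],sx[0])); print("stand x ang",a,"y ang",a+90)
plan([.667,.0195,.30],a+90)
E
```

```text
stand x ang 159.0874523086323 y ang 249.0874523086323
pos [ 0.2197 -0.4768  0.3027] xang -65.3 z [-0.  0. -1.] j [-1.36  0.31  1.5  -0.    1.33 -0.22]
shift [-263.6 -614.     2.7]
 jaw 249.0874523086323 turn [0.   0.   9.13]
 jaw 429.0874523086323 turn [ -0.     0.   -26.87]
```

Emit:
carry_out([
  [-8, -18, 0, 0, 0, 0.4],
  [-20, -47, 0, 0, 0, 1.2],
  [-34, -80, 0, 0, 0, 2],
  [-48, -112, 0, 0, 0, 2.8],
  [-62, -144, 0, 0, 0, 3.6],
  [-76, -176, 0, 0, 0, 4.4],
  [-90, -208, 0, 0, 0, 5.2],
  [-104, -240, 0, 0, 0, 6],
  [-118, -272, 0, 0, 0, 6.8],
  [-132, -304, 0, 0, 0, 7.6],
  [-145, -335, 0, 0, 0, 8.1],
  [-158, -368, 0, 0, 0, 8.1],
], fingers=0.1, force=35)

```text
time: 2.6
tcp_pos: [0.4886, -0.1779, 0.3029]
tool_rot: [-1.893, 2.507, -0.001]
ft_force: [-0.6, -0.6, 0.2]
grip_width: 0.0794
```

Run:
```python
from h import *
plan([.667,.0195,.30],254.1)
print(manip.state()["grip_width"])
```

```text
pos [ 0.4886 -0.1779  0.3029] xang -105.9 z [ 2.e-04 -3.e-04 -1.e+00] j [-0.57  0.3   1.51 -0.    1.33  1.27]
shift [-238.7 -117.5    2.9]
 jaw 254.1 turn [-0. -0. -0.]
 jaw 434.1 turn [-0.0e+00  1.0e-02  3.6e+01]
0.07936426585057191
```

Emit:
carry_out([
  [-18, -9, 0, 0, 0, 0],
  [-45, -22, 0, 0, 0, 0],
  [-78, -38, 1, 0, 0, 0],
  [-110, -54, 1, 0, 0, 0],
  [-142, -70, 2, 0, 0, 0],
  [-174, -86, 2, 0, 0, 0],
  [-205, -101, 3, 0, 0, 0],
  [-228, -112, 3, 0, 0, 0],
  [-238.7, -117.5, 3, 0, 0, 0],
  [-238.7, -117.5, 3, 0, 0, 0],
  [-238.7, -117.5, 3, 0, 0, 0],
])

```text
time: 3.52
tcp_pos: [0.6656, 0.0186, 0.2993]
tool_rot: [1.896, -2.504, -0.001]
ft_force: [0.1, -0.3, 0.7]
grip_width: 0.0792
```

Run:
```python
from h import *
p=manip.get_image("wrist"); cv2.imwrite("pics/w1.png",p["image"])
W=cloud(p)
m=(np.hypot(W[...,0]-.667,W[...,1]-.02)<.045)&(W[...,2]>.121)&(W[...,2]<.133)
P=W[m]
if len(P): print(len(P),P.mean(0).round(4),cv2.minEnclosingCircle((P[:,:2]*1000).astype(np.float32)))
im=p["image"].astype(int);b,g,r=im[...,0],im[...,1],im[...,2]
m=(r>120)&(g<60)&(b<60)&(np.hypot(W[...,0]-.709,W[...,1]-.07)<.04)&(W[...,2]>.08)
P=W[m]; print(len(P)); 
if len(P): print(P.mean(0).round(4),cv2.minEnclosingCircle((P[:,:2]*1000).astype(np.float32)))
plan([.667,.0195,.158])
```

```text
2676 [0.6668 0.0193 0.1272] ((665.0594482421875, 19.777788162231445), 26.176767349243164)
907
[0.7087 0.0702 0.0901] ((707.8861694335938, 70.8097152709961), 15.980447769165039)
pos [0.6654 0.0179 0.2996] xang -105.8 z [-4.e-04 -2.e-04 -1.e+00] j [-0.15  0.64  1.01 -0.    1.49  1.7 ]
shift [ -2.   -1.2 141.6]
 jaw None turn [0. 0. 0.]
```

View pics/w1.png

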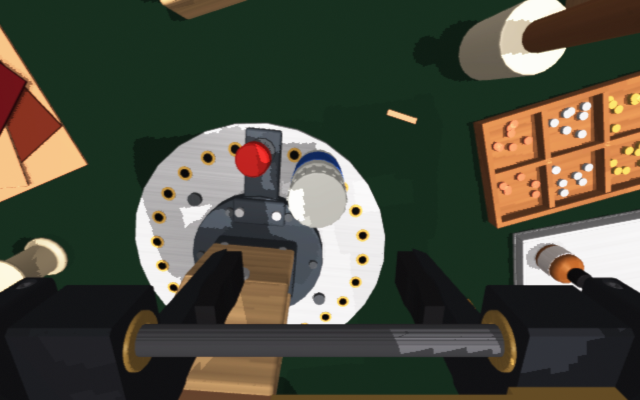

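The wrist view shows the plate jar (318,195) and the red knob (254,158). All three cameras agree within about 2 mm. Descending on the lid.

Emit:
carry_out([
  [-1, -1, 10, 0, 0, 0],
  [-2, -1, 25, 0, 0, 0],
  [-2, -1, 45, 0, 0, 0],
  [-2, -1, 65, 0, 0, 0],
  [-2, -1, 85, 0, 0, 0],
  [-2, -1, 103, 0, 0, 0],
  [-2, -1, 118, 0, 0, 0],
  [-2, -1, 130, 0, 0, 0],
  [-2, -1, 138, 0, 0, 0],
  [-2, -1, 141, 0, 0, 0],
  [-2, -1, 141, 0, 0, 0],
  [-2, -1, 141, 0, 0, 0],
])

```text
time: 4.57
tcp_pos: [0.6674, 0.02, 0.1595]
tool_rot: [-1.895, 2.504, -0.001]
ft_force: [0.4, -0.5, -0.1]
grip_width: 0.0797
```

Run:
```python
from h import *
plan([.667,.0195,.158])
for n in ["wrist","scene"]:
    p=manip.get_image(n); cv2.imwrite(f"pics/{n}2.png",p["image"] if n=="wrist" else cv2.resize(p["image"][150:320,220:460],None,fx=3,fy=3))
```

```text
pos [0.6674 0.02   0.1595] xang -105.8 z [ 1.2e-03 -2.0e-04 -1.0e+00] j [-0.15  0.75  1.18  0.    1.2   1.7 ]
shift [0.6 0.3 1.5]
 jaw None turn [0. 0. 0.]
```

View pics/wrist2.png

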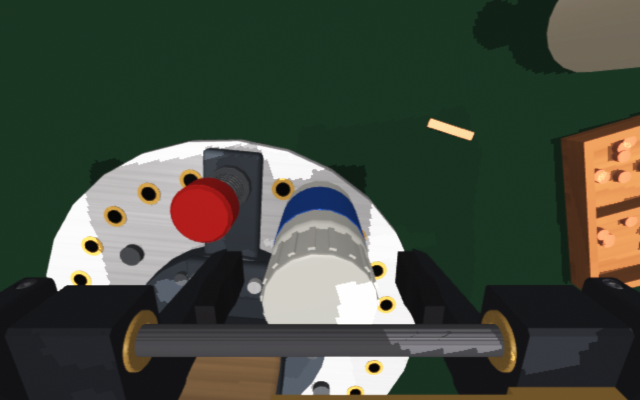

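View pics/scene2.png

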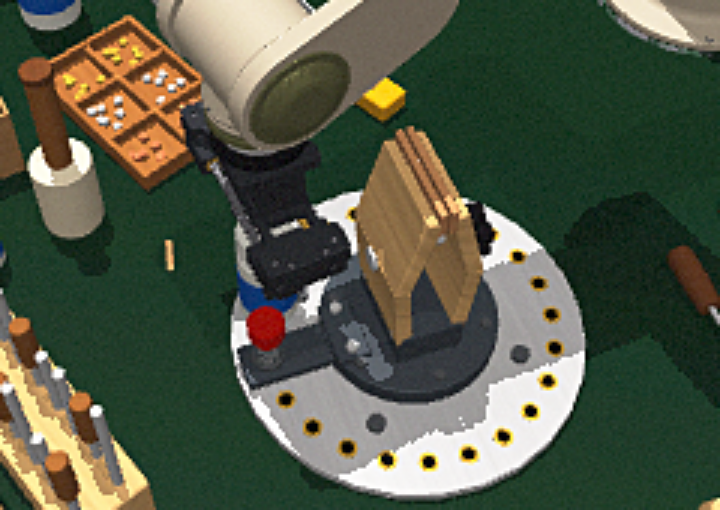

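The lid (320,290) sits between the fingers (220 and 425), clear of the knob and the clamp. Closing.

Emit:
carry_out([
  [0, 0, 0.5, 0, 0, 0],
  [0, 0, 0.5, 0, 0, 0],
  [0, 0, 0.5, 0, 0, 0],
  [0, 0, 0.5, 0, 0, 0],
  [0, 0, 0.5, 0, 0, 0],
  [0, 0, 0.5, 0, 0, 0],
  [0, 0, 0.5, 0, 0, 0],
  [0, 0, 0.5, 0, 0, 0],
], fingers=1, force=35)

```text
time: 5.33
tcp_pos: [0.6673, 0.0201, 0.1583]
tool_rot: [-1.896, 2.505, -0.0]
ft_force: [-0.1, -1.0, 0.6]
grip_width: 0.0493
```

Emit:
carry_out([
  [0, 0, -2, 0, 0, 0],
  [0, 0, -6, 0, 0, 0],
  [0, 0, -12, 0, 0, 0],
  [0, 0, -22, 0, 0, 0],
  [0, 0, -36, 0, 0, 0],
  [0, 0, -52, 0, 0, 0],
  [0, 0, -70, 0, 0, 0],
  [0, 0, -88, 0, 0, 0],
  [0, 0, -104, 0, 0, 0],
  [0, 0, -114, 0, 0, 0],
  [0, 0, -119, 0, 0, 0],
  [0, 0, -120, 0, 0, 0],
])

```text
time: 6.33
tcp_pos: [0.6673, 0.0201, 0.2793]
tool_rot: [-1.895, 2.504, -0.002]
ft_force: [0.2, 0.4, -3.1]
grip_width: 0.0494
```

Run:
```python
from h import *
plan([.443,-.342,.26],270)
p=manip.get_image("wrist"); cv2.imwrite(f"pics/wrist3.png",p["image"])
```

```text
pos [0.6673 0.0201 0.2793] xang -105.8 z [ 1.4e-03 -2.0e-04 -1.0e+00] j [-0.14  0.65  1.04 -0.    1.45  1.7 ]
shift [409.4 117.6  19. ]
 jaw 270 turn [-0.02 -0.   -3.15]
 jaw 450 turn [-0.000e+00  2.000e-02  3.285e+01]
```

View pics/wrist3.png

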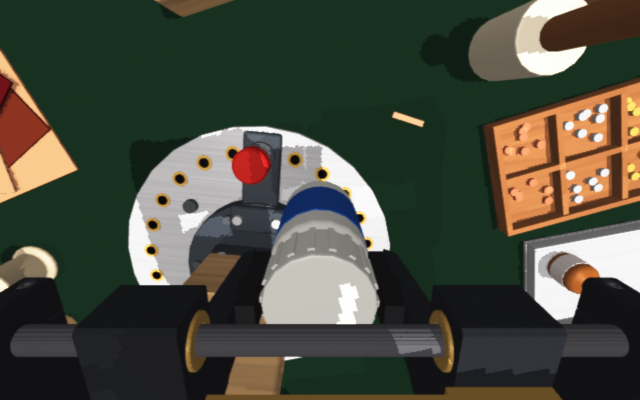

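The jar is held (3.1 N, opening 49 mm). Carrying it to the tray.

Emit:
carry_out([
  [12, 3, 0, 0, 0, -0.1],
  [38, 11, 0, 0, 0, -0.3],
  [73, 21, 0, 0, 0, -0.6],
  [110, 32, 0, 0, 0, -0.9],
  [147, 42, 0, 0, 0, -1.2],
  [184, 53, 0, 0, 0, -1.5],
  [221, 63, 0, 0, 0, -1.8],
  [258, 74, 0, 0, 0, -2.1],
  [295, 85, 0, 0, 0, -2.4],
  [330, 95, 0, 0, 0, -2.7],
  [360, 103, 0, 0, 0, -2.9],
  [380, 109, 0, 0, 0, -3.1],
])

```text
time: 7.38
tcp_pos: [0.4573, -0.3181, 0.2773]
tool_rot: [2.215, -2.227, -0.003]
ft_force: [-0.4, -1.1, -2.7]
grip_width: 0.0492
```

Run:
```python
from h import *
plan([.443,-.342,.26],270)
```

```text
pos [ 0.4573 -0.3181  0.2773] xang -90.3 z [-1.5e-03  9.0e-04 -1.0e+00] j [-0.82  0.4   1.44 -0.    1.3   0.76]
shift [24.  14.1 17.3]
 jaw 270 turn [ 0.02  0.01 -0.06]
 jaw 450 turn [ 2.000e-02 -3.000e-02  3.594e+01]
```

Emit:
carry_out([
  [8, 5, 0, 0, 0, 0],
  [18, 10, 4, 0, 0, 0],
  [24, 14, 12, 0, 0, 0],
  [24, 14, 26, 0, 0, 0],
  [24, 14, 42, 0, 0, 0],
  [24, 14, 58, 0, 0, 0],
  [24, 14, 74, 0, 0, 0],
  [24, 14, 88, 0, 0, 0],
  [24, 14, 98, 0, 0, 0],
  [24, 14, 102, 0, 0, 0],
  [24, 14, 102, 0, 0, 0],
])

```text
time: 8.3
tcp_pos: [0.4451, -0.3393, 0.1752]
tool_rot: [-2.217, 2.226, 0.003]
ft_force: [-0.5, -0.4, -1.8]
grip_width: 0.0492
```

Run:
```python
from h import *
plan([.443,-.342,.150])
p=manip.get_image("scene"); cv2.imwrite(f"pics/scene4.png",cv2.resize(p["image"][90:240,200:420],None,fx=3.5,fy=3.5))
p=manip.get_image("top"); cv2.imwrite(f"pics/top4.png",cv2.resize(p["image"][170:300,330:480],None,fx=4,fy=4))
```

```text
pos [ 0.4451 -0.3393  0.1752] xang -90.2 z [-0.0012  0.0014 -1.    ] j [-0.86  0.52  1.55  0.    1.08  0.71]
shift [ 2.8  2.  25.2]
 jaw None turn [0. 0. 0.]
```

View pics/scene4.png

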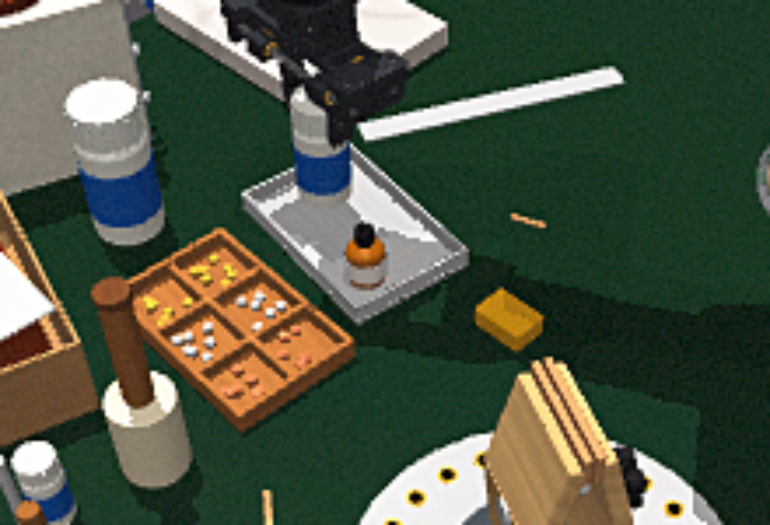

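The jar hangs upright above the free half of the steel tray (crop 322,170), well away from the bottle (364,260). Lowering slowly.

Emit:
carry_out([
  [1, 1, 4, 0, 0, 0],
  [2, 2, 9, 0, 0, 0],
  [3, 2, 14, 0, 0, 0],
  [3, 2, 18, 0, 0, 0],
  [3, 2, 20, 0, 0, 0],
  [3, 2, 21, 0, 0, 0],
  [3, 2, 22, 0, 0, 0],
  [3, 2, 23, 0, 0, 0],
  [3, 2, 23.5, 0, 0, 0],
  [3, 2, 23.5, 0, 0, 0],
])

```text
time: 9.23
tcp_pos: [0.443, -0.3429, 0.1527]
tool_rot: [-2.216, 2.226, -0.0]
ft_force: [-0.4, 0.3, -1.7]
grip_width: 0.0495
```

Emit:
carry_out([
  [0, 0, 0.5, 0, 0, 0],
  [0, 0, 1, 0, 0, 0],
  [0, 0, 1, 0, 0, 0],
])

```text
time: 9.48
tcp_pos: [0.443, -0.3429, 0.1517]
tool_rot: [-2.216, 2.226, 0.0]
ft_force: [-0.4, 0.9, -2.8]
grip_width: 0.0495
```

Emit:
carry_out([
  [0, 0, 0.5, 0, 0, 0],
  [0, 0, 1, 0, 0, 0],
  [0, 0, 1, 0, 0, 0],
])

```text
time: 9.73
tcp_pos: [0.443, -0.3429, 0.1506]
tool_rot: [-2.216, 2.226, 0.0]
ft_force: [0.7, 0.7, -2.3]
grip_width: 0.0493
```

Emit:
carry_out([
  [0, 0, 0.3, 0, 0, 0],
  [0, 0, 0.7, 0, 0, 0],
  [0, 0, 0.7, 0, 0, 0],
])

```text
time: 9.98
tcp_pos: [0.4431, -0.3429, 0.1502]
tool_rot: [-2.216, 2.226, -0.001]
ft_force: [0.3, -0.2, 0.1]
grip_width: 0.0491
```

Emit:
carry_out([
  [0, 0, 0.3, 0, 0, 0],
  [0, 0, 0.3, 0, 0, 0],
])

```text
time: 10.15
tcp_pos: [0.4431, -0.343, 0.1502]
tool_rot: [-2.216, 2.226, -0.001]
ft_force: [-0.7, 0.9, 3.6]
grip_width: 0.0494
```

Emit:
carry_out([
  [0, 0, 0, 0, 0, 0],
  [0, 0, 0, 0, 0, 0],
  [0, 0, 0, 0, 0, 0],
  [0, 0, 0, 0, 0, 0],
], fingers=0.15)

```text
time: 10.48
tcp_pos: [0.443, -0.3429, 0.1496]
tool_rot: [-2.216, 2.226, 0.0]
ft_force: [-0.3, -0.4, 0.3]
grip_width: 0.0735
```

Emit:
carry_out([
  [0, 0, -3, 0, 0, 0],
  [0, 0, -10, 0, 0, 0],
  [0, 0, -22, 0, 0, 0],
  [0, 0, -40, 0, 0, 0],
  [0, 0, -62, 0, 0, 0],
  [0, 0, -85, 0, 0, 0],
  [0, 0, -106, 0, 0, 0],
  [0, 0, -122, 0, 0, 0],
  [0, 0, -134, 0, 0, 0],
  [0, 0, -140, 0, 0, 0],
])

```text
time: 11.32
tcp_pos: [0.4432, -0.343, 0.292]
tool_rot: [2.216, -2.226, 0.005]
ft_force: [-0.9, 0.3, 0.2]
grip_width: 0.0749
```

Run:
```python
from h import *
p=manip.get_image("scene"); cv2.imwrite(f"pics/scene5.png",cv2.resize(p["image"][90:240,200:420],None,fx=3.5,fy=3.5))
W=cloud(p)
m=(np.hypot(W[...,0]-.443,W[...,1]+.342)<.05)&(W[...,2]>.112)&(W[...,2]<.125);P=W[m]
if len(P): print("lid",len(P),P.mean(0).round(4),cv2.minEnclosingCircle((P[:,:2]*1000).astype(np.float32)))
m=(np.hypot(W[...,0]-.473,W[...,1]+.241)<.04)&(W[...,2]>.055)&(W[...,2]<.075); P=W[m]; print("bottle",P.mean(0).round(4))
plan([.709,.0705,.30],249)
```

```text
lid 142 [ 0.4454 -0.3406  0.1181] ((443.5443420410156, -342.35064697265625), 26.198707580566406)
bottle [ 0.4743 -0.2399  0.0628]
pos [ 0.4432 -0.3431  0.2922] xang -90.3 z [ 0.0023 -0.0027 -1.    ] j [-0.87  0.4   1.41  0.    1.33  0.71]
shift [-414.8 -263.9   -8.3]
 jaw 249 turn [-0.03 -0.03  4.15]
 jaw 429 turn [  0.04  -0.05 -31.85]
```

View pics/scene5.png

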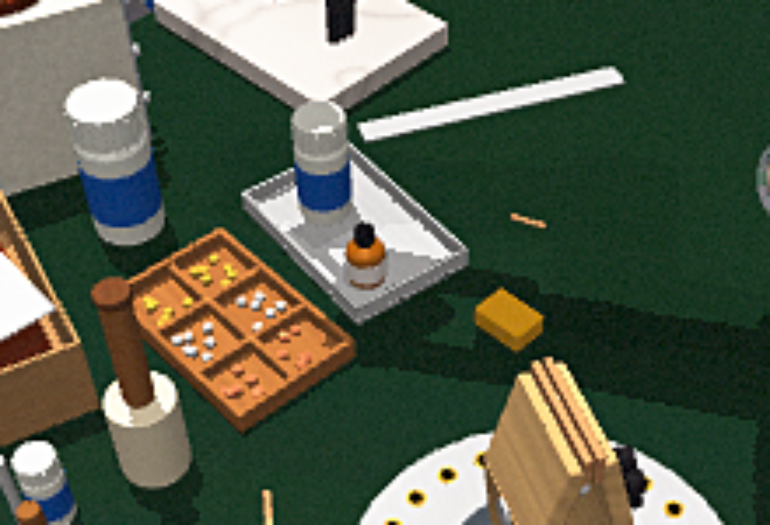

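The jar stands upright in the tray (crop 322,160; lid top z 118 mm, 119 expected) and the bottle is unmoved. Now to the knob.

Emit:
carry_out([
  [-10, -6, 0, 0, 0, 0.1],
  [-32, -20, -1, 0, 0, 0.3],
  [-62, -39, -1, 0, 0, 0.6],
  [-94, -60, -2, 0, 0, 1],
  [-126, -80, -3, 0, 0, 1.4],
  [-158, -100, -4, 0, 0, 1.8],
  [-190, -121, -5, 0, 0, 2.2],
  [-222, -141, -6, 0, 0, 2.6],
  [-254, -161, -7, 0, 0, 3],
  [-286, -182, -8, 0, 0, 3.4],
  [-318, -202, -8, 0, 0, 3.8],
  [-345, -219, -8, 0, 0, 4.1],
], fingers=0.25)

```text
time: 12.37
tcp_pos: [0.6643, 0.0036, 0.2969]
tool_rot: [1.784, -2.585, -0.001]
ft_force: [-0.1, -1.0, 0.7]
grip_width: 0.066
```

Run:
```python
from h import *
plan([.709,.0705,.30],249)
```

```text
pos [0.6643 0.0036 0.2969] xang -110.8 z [-1.e-03  4.e-04 -1.e+00] j [-0.17  0.64  1.02  0.    1.49  1.76]
shift [-78.4 -18.   -3.1]
 jaw 249 turn [0.01 0.   0.04]
 jaw 429 turn [-0.000e+00  2.000e-02 -3.596e+01]
```

Emit:
carry_out([
  [-8, -2, 0, 0, 0, 0],
  [-24, -6, 0, 0, 0, 0],
  [-45, -11, 0, 0, 0, 0],
  [-63, -15, 0, 0, 0, 0],
  [-75, -18, 0, 0, 0, 0],
  [-78, -18, 0, 0, 0, 0],
  [-78, -18, 0, 0, 0, 0],
  [-78, -18, 0, 0, 0, 0],
])

```text
time: 13.03
tcp_pos: [0.7077, 0.0668, 0.2974]
tool_rot: [1.784, -2.585, -0.0]
ft_force: [0.7, -1.1, 0.3]
grip_width: 0.0662
```

Run:
```python
from h import *
for n in ["wrist","scene"]:
    p=manip.get_image(n); cv2.imwrite(f"pics/{n}6.png",p["image"])
    W=cloud(p)
    im=p["image"].astype(int);b,g,r=im[...,0],im[...,1],im[...,2]
    m=(r>110)&(g<60)&(b<60)&(np.hypot(W[...,0]-.709,W[...,1]-.07)<.04)&(W[...,2]>.085)
    P=W[m]; print(n,len(P)); 
    if len(P): print(P.mean(0).round(4),cv2.minEnclosingCircle((P[:,:2]*1000).astype(np.float32)))
plan([.709,.0705,.125],249)
```

```text
wrist 853
[0.7089 0.0708 0.0901] ((707.8084716796875, 71.00650787353516), 16.086698532104492)
scene 110
[0.7104 0.0716 0.0895] ((710.465087890625, 71.45227813720703), 15.990143775939941)
pos [0.7077 0.0666 0.2979] xang -110.8 z [-1.e-04 -2.e-04 -1.e+00] j [-0.07  0.76  0.8  -0.    1.58  1.86]
shift [ -4.1   0.2 172.9]
 jaw 249 turn [ 0.   -0.    0.04]
 jaw 429 turn [  0.     0.   -35.96]
```

View pics/wrist6.png

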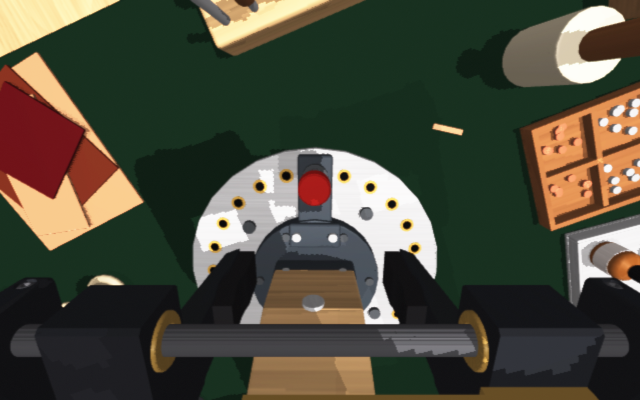

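The knob (314,188) is centred between the fingers, with its top at z 90 mm as expected. Descending.

Emit:
carry_out([
  [-1, 0, 10, 0, 0, 0],
  [-3, 0, 28, 0, 0, 0],
  [-4, 0, 50, 0, 0, 0],
  [-4, 0, 73, 0, 0, 0],
  [-4, 0, 96, 0, 0, 0],
  [-4, 0, 117, 0, 0, 0],
  [-4, 0, 135, 0, 0, 0],
  [-4, 0, 150, 0, 0, 0],
  [-4, 0, 161, 0, 0, 0],
  [-4, 0, 169, 0, 0, 0],
  [-4, 0, 173, 0, 0, 0],
  [-4, 0, 173, 0, 0, 0],
])

```text
time: 14.13
tcp_pos: [0.7093, 0.0713, 0.1241]
tool_rot: [1.784, -2.585, -0.001]
ft_force: [-0.1, 0.5, -0.5]
grip_width: 0.0664
```

Run:
```python
from h import *
for n in ["wrist","scene"]:
    p=manip.get_image(n); cv2.imwrite(f"pics/{n}7.png",p["image"] if n=="wrist" else cv2.resize(p["image"][150:320,220:460],None,fx=3,fy=3))
plan([.709,.0705,.125],249)
```

```text
pos [0.7097 0.0714 0.1255] xang -110.8 z [ 1.3e-03 -1.0e-04 -1.0e+00] j [-0.06  0.89  1.02  0.    1.23  1.87]
shift [1.1 0.4 0.5]
 jaw 249 turn [-0.01  0.    0.05]
 jaw 429 turn [-1.000e-02 -2.000e-02 -3.595e+01]
```

View pics/wrist7.png

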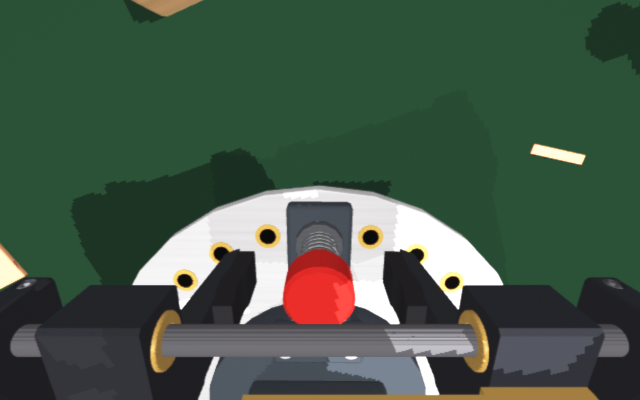

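View pics/scene7.png

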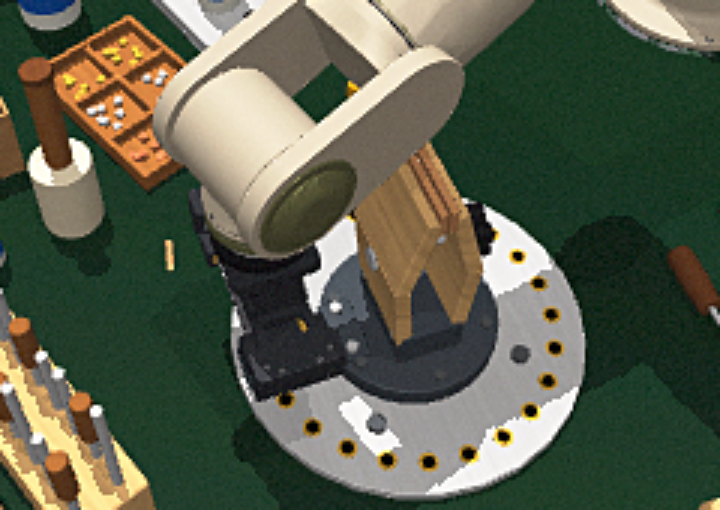

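The knob (320,290) lies midway between the fingers at about 235 and 405. Gripping firmly.

Emit:
carry_out([
  [0.5, 0, 0, 0, 0, 0],
  [0.5, 0, 0, 0, 0, 0],
  [0.5, 0, 0, 0, 0, 0],
  [0.5, 0, 0, 0, 0, 0],
  [0.5, 0, 0, 0, 0, 0],
  [0.5, 0, 0, 0, 0, 0],
  [0.5, 0, 0, 0, 0, 0],
  [0.5, 0, 0, 0, 0, 0],
  [0.5, 0, 0, 0, 0, 0],
  [0.5, 0, 0, 0, 0, 0],
], fingers=1, force=58)

```text
time: 15.07
tcp_pos: [0.7094, 0.0713, 0.1249]
tool_rot: [-1.785, 2.585, 0.0]
ft_force: [2.6, 3.0, -0.4]
grip_width: 0.0295
```

Run:
```python
from h import *
s=manip.state(); print(s["ft_force"].round(1),s["tcp_pos"].round(4),s["grip_width"],s["torque"].round(2))
```

```text
[ 2.6  3.  -0.4] [0.7094 0.0713 0.1249] 0.02951623156133736 [ 0.62 -0.34  0.05]
```

Emit:
carry_out([
  [-0.5, 0, -1, 0, 0, 0],
  [-0.5, 0, -2, 0, 0, 0],
  [-0.5, 0, -3.5, 0, 0, 0],
  [-0.5, 0, -5, 0, 0, 0],
  [-0.5, 0, -6.5, 0, 0, 0],
  [-0.5, 0, -8, 0, 0, 0],
  [-0.5, 0, -9.5, 0, 0, 0],
  [-0.5, 0, -11, 0, 0, 0],
  [-0.5, 0, -12, 0, 0, 0],
  [-0.5, 0, -12, 0, 0, 0],
  [-0.5, 0, -12, 0, 0, 0],
])

```text
time: 15.98
tcp_pos: [0.7094, 0.0713, 0.1352]
tool_rot: [1.784, -2.585, -0.001]
ft_force: [7.3, 2.5, -9.9]
grip_width: 0.0296
```

Emit:
carry_out([
  [0, 0, -0.5, 0, 0, 0],
  [0, 0, -1, 0, 0, 0],
  [0, 0, -1, 0, 0, 0],
])

```text
time: 16.23
tcp_pos: [0.7094, 0.0713, 0.1361]
tool_rot: [1.784, -2.585, -0.001]
ft_force: [7.7, 2.2, -9.9]
grip_width: 0.0294
```

Emit:
carry_out([
  [0, 0, -0.5, 0, 0, 0],
  [0, 0, -1, 0, 0, 0],
  [0, 0, -1, 0, 0, 0],
])

```text
time: 16.48
tcp_pos: [0.7094, 0.0713, 0.137]
tool_rot: [1.784, -2.585, -0.001]
ft_force: [7.5, 2.4, -10.9]
grip_width: 0.0296
```

Emit:
carry_out([
  [0, -0.4, -0.5, 0, 0, 0],
  [0, -0.8, -1, 0, 0, 0],
  [0, -0.8, -1, 0, 0, 0],
])

```text
time: 16.73
tcp_pos: [0.7096, 0.0713, 0.1375]
tool_rot: [1.783, -2.583, -0.004]
ft_force: [4.8, 3.6, -10.9]
grip_width: 0.0294
```

Emit:
carry_out([
  [0, 0, -0.5, 0, 0, 0],
  [0, 0, -1, 0, 0, 0],
  [0, 0, -1, 0, 0, 0],
])

```text
time: 16.98
tcp_pos: [0.7095, 0.0713, 0.1385]
tool_rot: [1.783, -2.583, -0.004]
ft_force: [4.2, 3.4, -10.6]
grip_width: 0.0293
```

Emit:
carry_out([
  [0, 0, -0.5, 0, 0, 0],
  [0, 0, -0.7, 0, 0, 0],
  [0, 0, -0.7, 0, 0, 0],
])

```text
time: 17.23
tcp_pos: [0.7095, 0.0713, 0.139]
tool_rot: [1.783, -2.583, -0.004]
ft_force: [4.7, 2.7, -12.7]
grip_width: 0.0296
```

Emit:
carry_out([
  [0, 0, -0.4, 0, 0, 0],
  [0, 0, -0.6, 0, 0, 0],
  [0, 0, -0.6, 0, 0, 0],
])

```text
time: 17.48
tcp_pos: [0.7095, 0.0713, 0.139]
tool_rot: [1.783, -2.583, -0.004]
ft_force: [5.7, 3.0, -15.1]
grip_width: 0.0291
```

Emit:
carry_out([
  [0, 0, -0.4, 0, 0, 0],
  [0, 0, -0.6, 0, 0, 0],
  [0, 0, -0.6, 0, 0, 0],
])

```text
time: 17.73
tcp_pos: [0.7095, 0.0713, 0.1391]
tool_rot: [1.783, -2.583, -0.005]
ft_force: [8.5, 3.8, -18.3]
grip_width: 0.0292
```

The plunger is at the stop: z has stopped rising at +14.1 mm while the force climbs. Final check by picture, after holding a moment.

Emit:
carry_out([
  [0, -0.5, 0, 0, 0, 0],
  [0, -0.5, 0, 0, 0, 0],
  [0, -0.5, 0, 0, 0, 0],
  [0, -0.5, 0, 0, 0, 0],
  [0, -0.5, 0, 0, 0, 0],
  [0, -0.5, 0, 0, 0, 0],
])

```text
time: 18.23
tcp_pos: [0.7096, 0.0712, 0.1391]
tool_rot: [1.783, -2.582, -0.006]
ft_force: [5.2, 4.9, -16.9]
grip_width: 0.0295
```

Run:
```python
from h import *
s=manip.state(); print(s["ft_force"].round(1),s["tcp_pos"].round(4),s["grip_width"])
for n in ["scene","wrist"]:
    p=manip.get_image(n); cv2.imwrite(f"pics/{n}8.png",p["image"])
    W=cloud(p)
    im=p["image"].astype(int);b,g,r=im[...,0],im[...,1],im[...,2]
    m=(r>90)&(g<60)&(b<60)&(np.hypot(W[...,0]-.709,W[...,1]-.07)<.025)&(W[...,2]>.05)
    P=W[m]; print(n,len(P))
    if len(P): print(P.min(0).round(4),P.max(0).round(4), np.percentile(P[:,2],[5,50,95]).round(4))
    m=(np.hypot(W[...,0]-.443,W[...,1]+.342)<.05)&(W[...,2]>.112)&(W[...,2]<.125);P=W[m]
    if len(P)>20: print("lid",P.mean(0).round(4))
    m=(np.hypot(W[...,0]-.473,W[...,1]+.241)<.04)&(W[...,2]>.055)&(W[...,2]<.075); P=W[m]
    if len(P)>5: print("bottle",P.mean(0).round(4))
```

```text
[  5.2   4.9 -16.9] [0.7096 0.0712 0.1391] 0.029497198438380976
scene 0
lid [ 0.4456 -0.3407  0.1182]
wrist 4437
[0.6942 0.0553 0.0744] [0.7248 0.089  0.1062] [0.0911 0.104  0.1052]
```

View pics/wrist8.png

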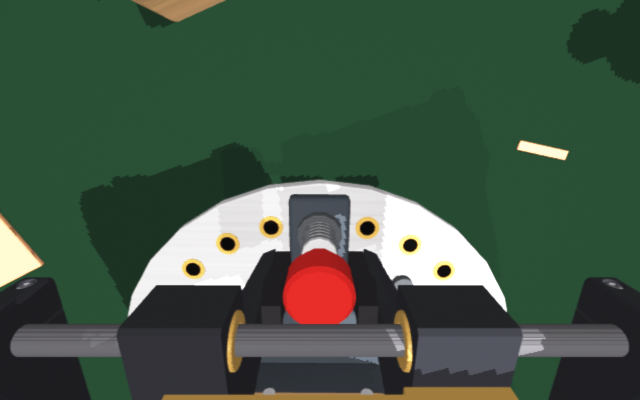

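View pics/scene8.png

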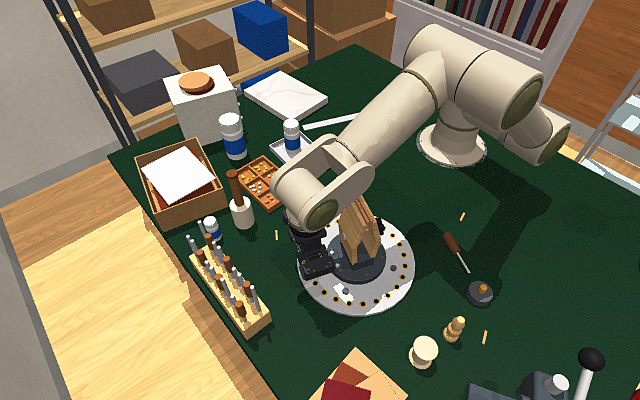

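The wrist view shows the knob (320,295) raised in the grip, with its shank exposed at (320,245) and its top at z 104 mm (90 + 14). In the scene view the jar stands in the steel tray (291,135) and the bystanders are where they were. Handing in.

```bash
python3 -c "
from cell import manip
print(manip.job_done()); s=manip.state(); print(s['tcp_pos'],s['ft_force'])"
```

```text
the job is handed in; nothing more can be done
None
the job is handed in; nothing more can be done
```

The job is handed in after about 18 s. The white cement jar is in the glue tray, and the plunger is drawn up to its stop and still held.

- **Jar:** I gripped it by the lid and set it down upright in the free half of the steel tray, about 10 cm from the dye bottle. Its lid top measured z 118 mm, against 119 expected. The bottle had not moved when I checked right after placing the jar.
- **Plunger:** With the jar off, I gripped the knob at 58 N and drew it straight up. The knob's top rose from 90 to 104 mm, the full 14 mm. The arm then stopped rising while the downward force climbed past the spring's 11 N to about 17 N, which means it is on the stop.
- **Other checks:** In the last pictures nothing else looked moved. The arm hid the dye bottle in that last picture, so I could not check it again. A sideways load of about 7 N on the knob remained at the end.

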